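# Open the drain of the filling tank

### The job

Unscrew the four-spoked drain plug from the port on the side of the steel filling tank: push its spokes round anticlockwise (seen facing the handle) until the threads let go, then draw the plug straight out of the port. Put it down gently inside the steel tray, wholly within the rim, and let go; do not drop the plug or disturb the three jars.

Things in the scene. Friction and masses are not known exactly. Their poses are not given: they have to be found in the camera images.
- tank: fixed stainless tank, 200 (x) by 170 (y) by 257 mm high plus a small lid knob. Origin at the middle of its underside on the table, z up. A horizontal round port neck, outside diameter 66 mm, 50 mm long, stands out of its +y side; the port axis runs along the tank's +y, 140 mm above the table, through the middle of that side
- port_mouth (a point): centre of the port's open end, on its axis, 130 mm along +y from the tank's origin; +y = outward axis. Greased coarse right-hand thread inside: turning the plug about outward +y (top spoke goes to the tank's +x, spoke on the +x side goes down) drives it out 5.2 mm per rad. It lets go after about 110 degrees (10 mm out); a stop blocks turning at about 135. Draw straight out between 112 and 134
- plug: drain plug, 155 mm long, 0.3 kg, steel. Origin on its axis, mid-plane of the spokes; own +y = axis, outwards from the tank. Four round spokes, 12 mm thick, reach 58 mm from the axis in its x-z plane at 45, 135, 225, 315 degrees (an X when screwed in; its frame is then parallel to the tank's). Hub 32 mm across, -24 to 12 mm; 48 mm collar at -28 to -24 mm. Screwed in, the origin is 30 mm outside the mouth
- plug_grip (a point): on the plug's axis, on its round black handle (28 mm diameter, 12 to 80 mm outwards of the spokes), 60 mm outwards of the spokes: the place to pinch. Turning takes only a few newtons on a spoke; a pull before the thread lets go is blocked
- plug_end (a point): outer end of the plug's handle, on its axis, 80 mm outwards of the spokes
- plug_tip (a point): inner end of the plug's stem, on its axis, 75 mm inwards of the spokes. The stem is 26 mm in diameter and carries two thread lugs, 46 mm across, 52 mm inwards of the spokes. Once the thread has let go, the stem still rests about 35 mm deep in the port and must be drawn out that far and more. The fit is loose: the handle sags about 3 degrees screwed in, 4 to 6 when released
- tray: fixed open steel tray, 220 (its x) by 280 (its y) mm outside, rim 30 mm high, walls and floor 3 mm. Origin at the middle of its underside, on the table
- jar_a: bystander: closed amber glass jar with black lid, 76 mm diameter, 100 mm high, loose; origin at the middle of its underside
- jar_b: bystander: closed empty clear glass jar with black lid, 76 mm diameter, 100 mm high, loose; origin at the middle of its underside
- jar_c: bystander: closed amber glass jar with black lid, 64 mm diameter, 85 mm high, loose; origin at the middle of its underside

How it is judged:
On the way, in this order (a step that is already met when the one before it is completed fails the run):
1. the plug has been screwed outwards at least 8 mm (y of plug in the frame of tank above 0.168 m), for 0.1 s.
2. the plug's stem has been drawn wholly out of the port (distance between plug_tip and port_mouth above 0.055 m), for 0.1 s.
At the end, for the whole second after the job is handed in: the plug lies at rest and released in the tray, both its ends within the rim and the middle of its spokes less than 65 mm above the table (x of plug_tip in the frame of tray between -0.108 and 0.108 m and y of plug_tip in the frame of tray between -0.138 and 0.138 m and x of plug_end in the frame of tray between -0.108 and 0.108 m and y of plug_end in the frame of tray between -0.138 and 0.138 m and z of plug in the frame of tray below 0.065 m and linear speed of plug below 0.02 m/s); the robot touches nothing.
It fails at once if the plug falls freely (faster than 0.8 m/s while not held) (linear speed of plug above 0.8 m/s and contact force between the fingers and plug below 0.5 N).
It fails at once if a jar is pushed more than 40 mm or tipped over (distance of any of jar_a, jar_b, jar_c from where it was at the start of the episode above 0.04 m or angle between any of jar_a, jar_b, jar_c's own z axis and vertical above 0.6 rad).
It also fails if it takes over 67 s, if anything falls off the work surface, if the arm or the gripper's body presses on something with over 40 N, if the wrist force passes 120 N, or if a joint passes its speed limit or range.

### The arm

A 6-joint arm with a two-finger parallel gripper is mounted at the origin on the work surface. World frame = base frame: x ahead of the robot, y to its left, z up, the work surface at z = 0. Lengths are in m, angles in rad, forces in N, time in s.
With the tool pointing down it reaches from about 0.375 to 0.975 m from the base axis. Payload 3.8 kg.
Tool frame: the origin (TCP) lies at the very end of the fingers, on their centre line; the grasp point (between the pads) lies bot.grasp_offset behind it (bot.grasp_offset is the distance from the TCP to the grasp point, in m); y points along the fingers, x is the direction in which the jaws open and shut, and the axes are right-handed (so a half turn about y gives the same grasp; the last joint's range is limited). The gripper opens to 85 mm and grips with 20 to 120 N. Pads are 22 mm wide; open, the fingers measure 114 mm over their backs; the gripper's body (76 mm by 85 mm) begins 54 mm behind the grasp point. The pads swing forward as they close: fully open they stand 13 mm farther back than shut.
Start: joints at [-0.037, 0.264, 1.604, -0, 1.274, -0.037], TCP at [0.675, -0, 0.231] pointing down, gripper open.
Joint ranges: [-2.63, 2.63], [-0.94, 2.18], [0.31, 2.57], [-1.31, 4.45], [0, 2.66], [-2.55, 2.55]. Speed limits (rad/s): [2.57, 2.57, 3.14, 3.14, 3.14, 3.14].

### API

Orientations are given as a rotation vector (axis times angle).
In Python, from workcell import sensors, read_camera, job, bot gives the robot as it stands.
- The arm moves only by the tool arm_command, never from a script. Its argument "deltas" is a list of rows, each a list of 4 numbers: the shift along the tool's x, y, z in m, then the turn about the tool's y in rad. A call has 1 to 20 rows; each row shifts and turns the commanded pose from where the row before left it, along the tool's axes as they then stand; what a row does not reach is not made up. A row lasts 1/8 s, in which the tool goes at most 62.5 mm and 10.7 degrees, less where a joint would pass 70% of its speed; a pose out of reach is approached as far as the arm can. A call is refused whole if a number of a shift passes 0.0625 or a number of a turn 0.188, either way. A call with a gripper value outside its range is refused whole. "fingers" is the finger opening in m, from 0 to 0.0854, set as the call begins (left out, the last holds). The fingers move at their own pace and stop on an object; "newtons" is the grip in N (left out, the last holds). Time passes only in rows, so rows that do not move let the fingers close. It gives the time, the measured TCP pose, the force and the opening at its end, in the units of the state.
- sensors.read_state(): the state, without advancing time (a new reading comes with each control period).
- read_camera(name): name is "scene" or "side" or "wrist"; returns a dict with "color" (420x560x3 uint8, red, green, blue), "vfov" (degrees; the focal length in pixels is half the picture's height over the tangent of half this angle, whatever the lens; pixels are square), "cx", "cy" (the principal point, pixels), "dist_coeffs" ([k1, k2, p1, p2, k3] as OpenCV has them; the pictures are not rectified), "R" (3x3) and "t" (3): a world point X has camera coordinates R X + t; the wrist camera has in their place "T_tool_cam" (4x4, takes a point from camera to tool coordinates, whose origin is the TCP and whose axes are the tool frame's). Camera axes: x right, y down, z forward; pixel columns grow to the right and rows downward; lengths in m; the calibration is good to about 2 mm. A picture is of the moment at which its call begins: read the wrist's pose just before it. There is no depth.
- job.finish_job(): hands the job in, once; it reports no verdict.
The state is a dict: "time": time; "q": joint angles; "joint_vel": joint speeds; "joint_torque": joint torques, N m; "tool_pos": TCP position; "tcp_rot": TCP orientation; "wrist_force": force on the tool from outside, world axes, zero at the start; "torque": the same for the moment, N m; "width": opening from 0.0 (shut) to 1.0 (fully open).
Only numpy, scipy, OpenCV 4.12 (cv2) and the standard library are available. Lean on these libraries where they do the work, as an engineer would, in place of code of your own. Each camera call takes 0.05 s, during which the arm holds its last target.

## Working session

There is one attempt and no reset: what is moved stays moved. The work goes in short steps, Python scripts to look and compute and a tool call to move; the robot and the scene stay as the last step left them, time stands still between calls to the robot, and variables do not carry over. Pictures are saved under pics/ and viewed, and the job is handed in when it is done.

Besides the shell and the picture viewer there is one more tool, called after "Call:" in YAML: its name, and indented under it one key for each argument. arm_command: Moves the arm, as the interface text tells. Its arguments: {"type":"object","properties":{"deltas":{"type":"array"},"fingers":{"type":"number"},"newtons":{"type":"number"}},"required":["deltas"]}

```bash
mkdir -p pics; ls; python3 - <<'E'
from workcell import sensors, read_camera, job, bot
import cv2,numpy as np
np.set_printoptions(precision=4,suppress=True)
s=sensors.read_state();print(s); print(bot.grasp_offset)
for n in ["scene","side","wrist"]:
    c=read_camera(n); cv2.imwrite(f"pics/{n}0.png",c["color"][:,:,::-1])
    print(n,{k:v for k,v in c.items() if k!="color"})
E
```

```text
pics
{'time': 0.0, 'q': array([-0.0369,  0.2648,  1.6054, -0.    ,  1.2737, -0.0369]), 'joint_vel': array([ 0.0003,  0.0004, -0.0001,  0.001 , -0.0012,  0.0005]), 'joint_torque': array([  0.0006, -51.5121, -36.7309,  -0.    ,   0.0131,   0.    ]), 'tool_pos': array([ 0.6743, -0.    ,  0.2299]), 'tcp_rot': array([-1.5707,  0.0018,  0.0018]), 'wrist_force': array([ 0.8679, -0.4451, -0.3856]), 'torque': array([-0.0257, -0.0155,  0.0325]), 'width': 1.0022752406389461}
0.0187
scene {'vfov': 43.27208683897027, 'cx': 278.96139137346177, 'cy': 209.6685025685133, 'dist_coeffs': array([-0.1038,  0.    ,  0.    ,  0.    ,  0.    ]), 'R': array([[ 0.7392,  0.6734,  0.0042],
       [ 0.4621, -0.5027, -0.7306],
       [-0.4899,  0.542 , -0.6828]]), 't': array([-0.5438, -0.1503,  1.7927])}
side {'vfov': 52.540360744440484, 'cx': 276.67737389940686, 'cy': 206.86155058832105, 'dist_coeffs': array([-0.0658,  0.    ,  0.    ,  0.    ,  0.    ]), 'R': array([[-0.8388, -0.5444,  0.0045],
       [-0.3216,  0.4888, -0.811 ],
       [ 0.4393, -0.6817, -0.5851]]), 't': array([0.5848, 0.2298, 0.8667])}
wrist {'vfov': 62.56367080770074, 'cx': 282.02507569883693, 'cy': 214.99372517706865, 'dist_coeffs': array([-0.0279,  0.    ,  0.    ,  0.    ,  0.    ]), 'T_tool_cam': array([[ 1.    , -0.    ,  0.0013,  0.0005],
       [-0.0012, -0.2774,  0.9608, -0.1428],
       [ 0.0004, -0.9608, -0.2774,  0.071 ],
       [ 0.    ,  0.    ,  0.    ,  1.    ]])}
```

View pics/scene0.png

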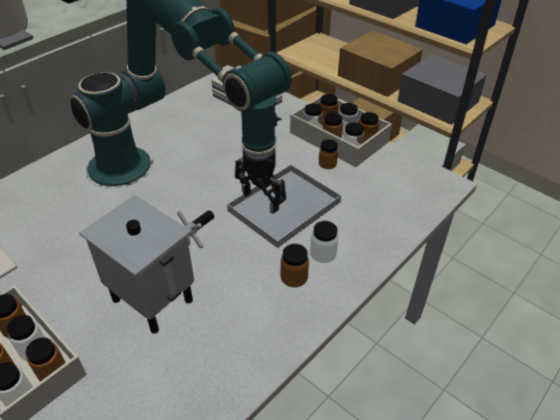

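View pics/side0.png

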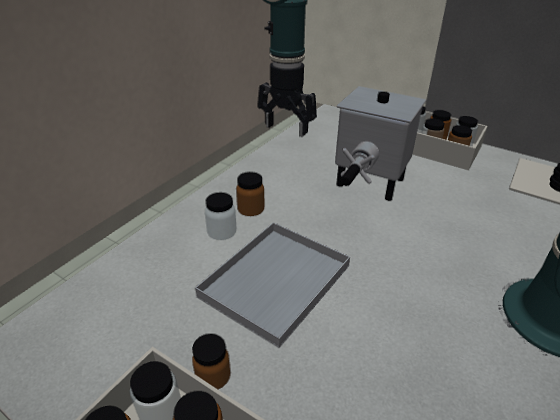

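View pics/wrist0.png

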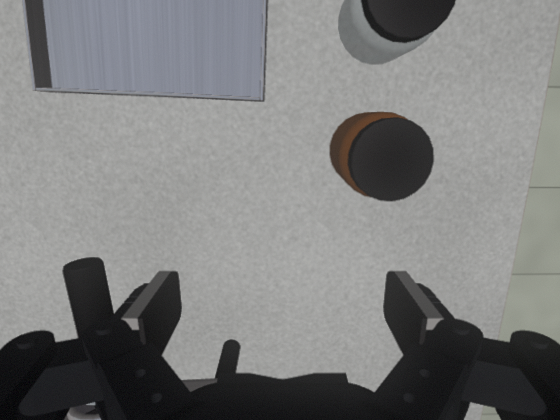

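The scene view shows the tank (lid corners about (82,234), (192,236)), with the plug pointing toward the tray at (205,220). In the side view the tray corners are near (275,226), (350,262), (280,342), (197,292), and the jars are at (250,193), (220,215) and (210,360). I'll zoom in for more detail.

```bash
python3 - <<'E'
import cv2
a=cv2.imread("pics/scene0.png"); b=cv2.imread("pics/side0.png")
cv2.imwrite("pics/z1.png",cv2.resize(a[180:340,70:230],(800,600)[:1]*1+(800,) if 0 else (600,600),interpolation=cv2.INTER_CUBIC))
cv2.imwrite("pics/z2.png",cv2.resize(b[80:210,310:440],(600,600),interpolation=cv2.INTER_CUBIC))
E
```

```text
(no output)
```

View pics/z1.png

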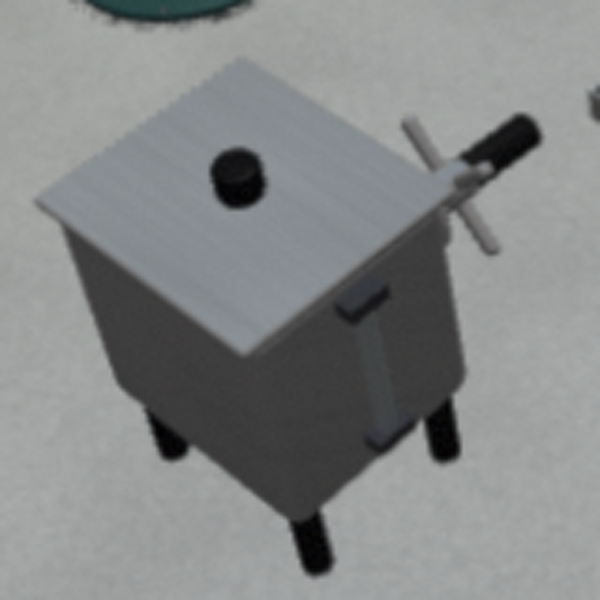

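View pics/z2.png

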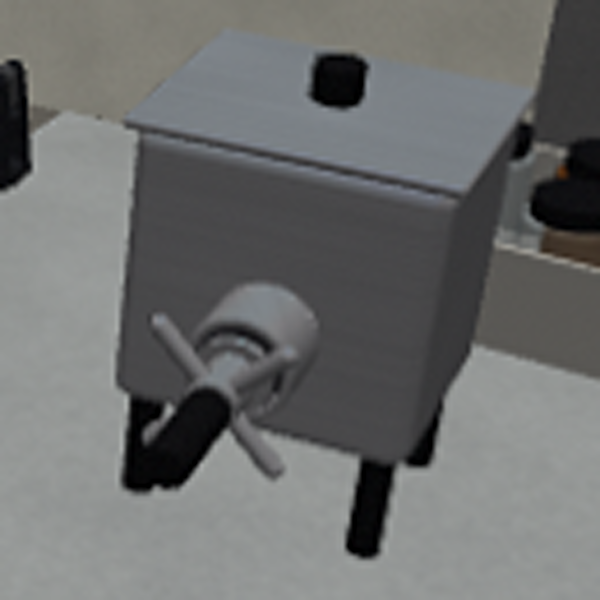

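```bash
cat > h.py <<'E'
import numpy as np, cv2
from scipy.spatial.transform import Rotation as Ro
np.set_printoptions(precision=4,suppress=True)
def K(c):
    f=210/np.tan(np.radians(c["vfov"])/2); return np.array([[f,0,c["cx"]],[0,f,c["cy"]],[0,0,1]])
def ext(c,s=None):
    if "R" in c: return c["R"],c["t"]
    T=np.eye(4);T[:3,:3]=Ro.from_rotvec(s["tcp_rot"]).as_matrix();T[:3,3]=s["tool_pos"]
    W=np.linalg.inv(T@c["T_tool_cam"]); return W[:3,:3],W[:3,3]
def ray(c,p,s=None):
    R,t=ext(c,s); u=cv2.undistortPoints(np.array([[p]],float),K(c),c["dist_coeffs"])[0,0]
    d=R.T@np.array([u[0],u[1],1]); return -R.T@t,d/np.linalg.norm(d)
def plane(c,p,z,s=None):
    o,d=ray(c,p,s); return o+d*(z-o[2])/d[2]
def tri(r1,r2):
    (o1,d1),(o2,d2)=r1,r2
    k=np.linalg.lstsq(np.c_[d1,-d2],o2-o1,rcond=None)[0]
    a=o1+k[0]*d1;b=o2+k[1]*d2; return (a+b)/2,np.linalg.norm(a-b)
def proj(c,X,s=None):
    R,t=ext(c,s); return cv2.projectPoints(np.atleast_2d(np.array(X,float)),cv2.Rodrigues(R)[0],t,K(c),c["dist_coeffs"])[0][:,0]
E
python3 - <<'E'
from h import *
from workcell import read_camera,sensors
a=read_camera("scene");b=read_camera("side")
fa=lambda x,y:(70+x*160/600-.37,180+y*160/600-.37)
fb=lambda x,y:(310+x*130/600-.39,80+y*130/600-.39)
for p in [(35,200),(240,57),(447,183),(243,355)]: print("lid sc",plane(a,fa(*p),.257))
for p in [(125,122),(228,30),(535,92),(465,192)]: print("lid sd",plane(b,fb(*p),.257))
for n,p,q in [("knob",(238,165),(340,65)),("+x up?",(487,170),(160,320)),("+xdn",(492,250),(150,430)),("-xup",(408,120),(290,352)),("handle end",(524,130),(158,470)),("hub",(460,178),(222,385))]:
    print(n,*tri(ray(a,fa(*p)),ray(b,fb(*q))))
for p in [(275,226),(350,262),(280,342),(197,292)]: print("tray sd",plane(b,p,.03))
for p in [(228,207),(291,169),(341,200),(278,241)]: print("tray sc",plane(a,p,.03))
for n,p,z in [("a",(295,255),.1),("b",(325,231),.1),("c",(329,147),.085)]: print(n,plane(a,p,z))
for n,p,z in [("a",(250,180),.1),("b",(219,202),.1),("c",(209,347),.085)]: print(n,plane(b,p,z))
E
```

```text
lid sc [ 0.4471 -0.368   0.257 ]
lid sc [ 0.4328 -0.2017  0.257 ]
lid sc [ 0.6231 -0.1854  0.257 ]
lid sc [ 0.6426 -0.354   0.257 ]
lid sd [ 0.6238 -0.1735  0.257 ]
lid sd [ 0.6366 -0.3458  0.257 ]
lid sd [ 0.4422 -0.3553  0.257 ]
lid sd [ 0.4308 -0.1909  0.257 ]
knob [ 0.5365 -0.2739  0.2785] 0.0009322363805037656
+x up? [ 0.5642 -0.1118  0.1753] 0.00046732006387491015
+xdn [ 0.5651 -0.1173  0.101 ] 0.00020803449194606644
-xup [ 0.4884 -0.1168  0.1764] 0.0008642512001725759
handle end [ 0.5213 -0.0388  0.1318] 0.008121657193198014
hub [ 0.5267 -0.1122  0.1444] 0.0074250965844373734
tray sd [0.6388 0.0978 0.03  ]
tray sd [0.4256 0.1145 0.03  ]
tray sd [0.4418 0.3824 0.03  ]
tray sd [0.6534 0.3726 0.03  ]
tray sc [0.4487 0.0859 0.03  ]
tray sc [0.4677 0.3525 0.03  ]
tray sc [0.6811 0.3426 0.03  ]
tray sc [0.6554 0.0837 0.03  ]
a [0.766  0.0274 0.1   ]
b [0.7686 0.1477 0.1   ]
c [0.5277 0.4713 0.085 ]
a [0.7502 0.0465 0.1   ]
b [0.7544 0.1682 0.1   ]
c [0.5145 0.491  0.085 ]
```

Scene and side disagree by about 20 mm around the tray and jars, so one calibration is suspect. The wrist picture and the known finger position should show which.

```bash
python3 - <<'E'
from h import *
from workcell import read_camera,sensors
s=sensors.read_state();a=read_camera("scene");b=read_camera("side");w=read_camera("wrist")
for p in [(35,90),(264,100)]: print("tray w",plane(w,p,.03,s))
print("a",plane(w,(391,158),.1,s)); 
print("handle end w (z.135)",plane(w,(83,263),.135,s))
for X in [[0,0,0],s["tool_pos"],s["tool_pos"]+[.0425,0,.013],s["tool_pos"]+[-.0425,0,.013]]: print(proj(a,X),proj(b,X))
A=cv2.imread("pics/scene0.png");B=cv2.imread("pics/side0.png")
for im,c in((A,a),(B,b)):
    for X in [s["tool_pos"]+[.0425,0,.013],s["tool_pos"]+[-.0425,0,.013]]:
        u=proj(c,X)[0]; cv2.circle(im,(int(u[0]),int(u[1])),2,(0,0,255),-1)
cv2.imwrite("pics/chk.png",np.hstack([cv2.resize(A[140:240,200:300],(400,400)),cv2.resize(B[60:160,240:340],(400,400))]))
E
```

```text
tray w [0.4401 0.0958 0.03  ]
tray w [0.6583 0.0852 0.03  ]
a [0.7613 0.039  0.1   ]
handle end w (z.135) [ 0.5249 -0.0356  0.135 ]
[[120.0268 165.7414]] [[553.8037 315.7532]]
[[261.087  206.8273]] [[284.9084 134.9207]]
[[273.7363 210.972 ]] [[270.2812 125.8342]]
[[248.649  195.1433]] [[300.2542 134.3739]]
```

View pics/chk.png

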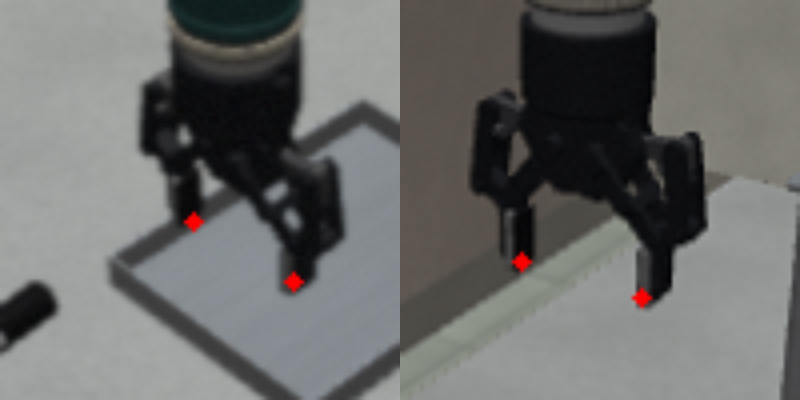

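The two cameras straddle the wrist camera's values, so their mean is usable: tank yaw is about +4°, and the plug's spoke centre is about (0.527, -0.114, 0.138). I'll move the wrist camera over the plug to refine this.

Call:
arm_command:
  deltas:
    - [0,-0.02,0,-0.035]
    - [0,-0.03,0,-0.035]
    - [-0.03,0,-0.01,0]
    - [-0.03,0,-0.01,0]
    - [-0.03,0,-0.01,0]
    - [-0.03,0,-0.005,0]
    - [-0.025,0,-0.005,0]
    - [0,0,0,0]
    - [0,0,0,0]
  fingers: 0.0854

```text
time: 1.52
tool_pos: [0.5342, -0.05, 0.2826]
tcp_rot: [-1.57, -0.057, 0.053]
wrist_force: [-0.2, 0.4, 0.5]
width: 1.001
```

```bash
python3 - <<'E'
from h import *
from workcell import read_camera,sensors
import pickle
s=sensors.read_state();w=read_camera("wrist");pickle.dump((s,w),open("w1.pkl","wb"))
print(s["time"],s["tool_pos"],s["tcp_rot"],s["q"])
cv2.imwrite("pics/w1.png",w["color"][:,:,::-1])
E
```

```text
1.525 [ 0.5342 -0.05    0.2826] [-1.5703 -0.0573  0.0533] [-0.1399 -0.0298  1.8357  0.0002  1.3332 -0.2104]
```

View pics/w1.png

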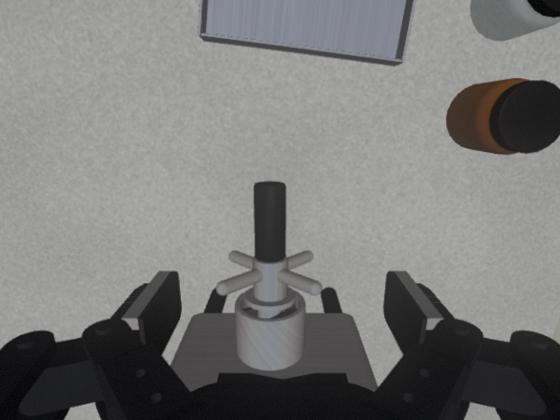

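The handle end is at (270,183), the upper spoke ends at (219,290) and (320,289), and the neck spans columns 236–304. All are centred on column 270, so the tool yaw already matches the port axis.

```bash
python3 - <<'E'
from h import *
import pickle
s,w=pickle.load(open("w1.pkl","rb"))
R=Ro.from_rotvec(s["tcp_rot"]).as_matrix();print("yaw",np.degrees(np.arctan2(R[1,0],R[0,0])))
rel=lambda X:(R.T@(X-s["tool_pos"]))
for n,p,z in [("spL",(221,289),.181),("spR",(318,288),.181),("loL",(232,255),.1),("loR",(311,255),.1),("end top",(270,184),.148),("endL",(254,186),.135),("endR",(286,186),.135),("hbaseL",(255,258),.139),("hbaseR",(285.5,258),.139),("neckL",(236,345),.14),("neckR",(303.5,345),.14)]:
    X=plane(w,p,z,s);print(n,X,rel(X))
for p in [(201,37),(400,63)]: print("tray",plane(w,p,.03,s))
print("jar a",plane(w,(531,116),.1,s))
E
```

```text
yaw 4.035224489230376
spL [ 0.4917 -0.1133  0.181 ] [-0.0471  0.1015 -0.0601]
spR [ 0.5677 -0.1071  0.181 ] [ 0.0292  0.1017 -0.0593]
loL [ 0.4896 -0.1186  0.1   ] [-0.0498  0.1825 -0.0652]
loR [ 0.5695 -0.113   0.1   ] [ 0.0304  0.1827 -0.0653]
end top [ 0.5244 -0.0335  0.148 ] [-0.0089  0.1346  0.0172]
endL [ 0.5107 -0.0388  0.135 ] [-0.023   0.1476  0.0129]
endR [ 0.5379 -0.0368  0.135 ] [0.0043 0.1476 0.0129]
hbaseL [ 0.515  -0.1033  0.139 ] [-0.0233  0.1436 -0.0518]
hbaseR [ 0.5422 -0.1014  0.139 ] [ 0.004   0.1437 -0.0518]
neckL [ 0.501  -0.1952  0.14  ] [-0.0436  0.1426 -0.1425]
neckR [ 0.5663 -0.1907  0.14  ] [ 0.0218  0.1427 -0.1426]
tray [0.4408 0.094  0.03  ]
tray [0.6524 0.084  0.03  ]
jar a [0.7595 0.0379 0.1   ]
```

Call:
arm_command:
  deltas:
    - [-0.02,0,-0.015,0]
    - [-0.03,0,-0.02,0]
    - [-0.03,0,-0.02,0]
    - [0,0.02,0,0]
    - [0,0.02,0,0]
    - [0,0,0,0]
    - [0,0,0,0]
    - [0,0,0,0]
  fingers: 0
  newtons: 30

```text
time: 2.58
tool_pos: [0.4578, -0.1107, 0.2424]
tcp_rot: [-1.571, -0.056, 0.054]
wrist_force: [0.1, -0.0, -0.5]
width: -0.001
```

```bash
cat > snap.py <<'E'
import sys
from h import *
from workcell import read_camera,sensors
import pickle
n=sys.argv[1]
s=sensors.read_state()
print(s["time"],s["tool_pos"],s["tcp_rot"],s["wrist_force"],s["width"])
R=Ro.from_rotvec(s["tcp_rot"]).as_matrix()
A=np.array([0.5342,-0.05,0.2826]); R0=Ro.from_rotvec([-1.5703,-0.0573,0.0533]).as_matrix()
r=R0.T@(s["tool_pos"]-A); print("tcp in plug frame0 x,up,out mm",1000*np.array([r[0]+.0095,.1426-r[1],r[2]+.062]))
for c in sys.argv[2:]:
    w=read_camera(c);pickle.dump((s,w),open(f"{n}_{c}.pkl","wb")); cv2.imwrite(f"pics/{n}_{c}.png",w["color"][:,:,::-1])
E
python3 snap.py a wrist side
python3 -c "
import cv2;b=cv2.imread('pics/a_side.png');cv2.imwrite('pics/az.png',cv2.resize(b[50:210,290:450],(600,600),interpolation=cv2.INTER_CUBIC))"
```

```text
2.575 [ 0.4578 -0.1107  0.2424] [-1.5707 -0.0564  0.054 ] [ 0.0981 -0.0164 -0.4661] -0.0009147314491293275
tcp in plug frame0 x,up,out mm [-71.0503 102.5539   6.8172]
```

View pics/a_wrist.png

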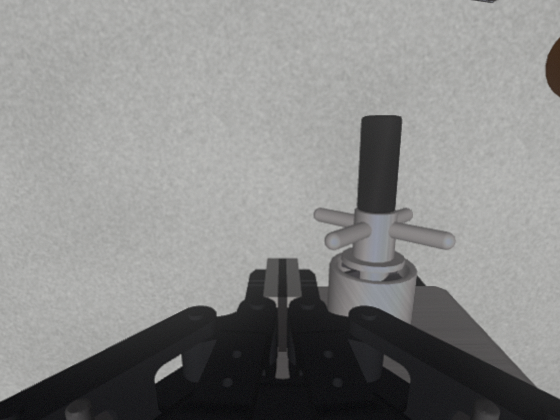

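View pics/az.png

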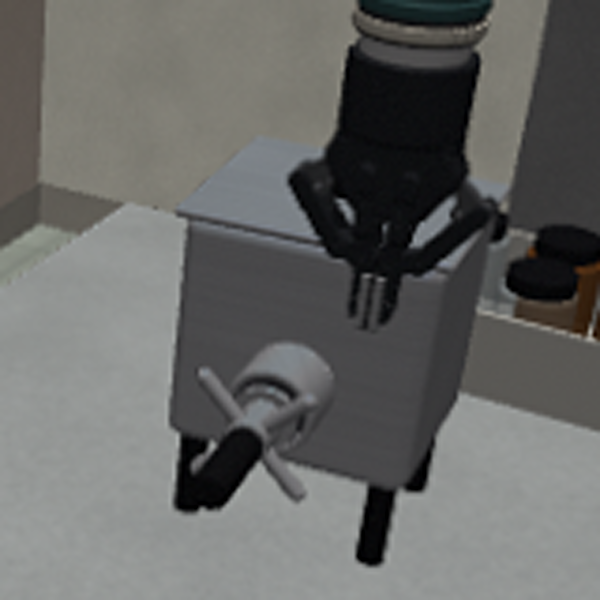

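Call:
arm_command:
  deltas:
    - [0,0.025,0,0]
    - [0,0.025,0,0]
    - [0,0.024,0,0]
    - [0,0,0,0]
    - [0.008,0,0,0]
    - [0.006,0,0,0]
    - [0.006,0,0,0]
    - [0.006,0,0,0]
    - [0.006,0,0,0]
    - [0,0,0,0]

```text
time: 3.92
tool_pos: [0.4808, -0.1069, 0.169]
tcp_rot: [-1.566, -0.04, 0.071]
wrist_force: [-33.0, 4.6, 31.5]
width: 0.001
```

```bash
python3 snap.py b wrist side
python3 -c "
import cv2;b=cv2.imread('pics/b_side.png');cv2.imwrite('pics/bz.png',cv2.resize(b[50:210,290:450],(600,600),interpolation=cv2.INTER_CUBIC))"
```

```text
3.925 [ 0.4808 -0.1069  0.169 ] [-1.5664 -0.0398  0.0712] [-33.0402   4.6496  31.5444] 0.001393960425265095
tcp in plug frame0 x,up,out mm [-48.011   29.0972   9.0109]
```

View pics/bz.png

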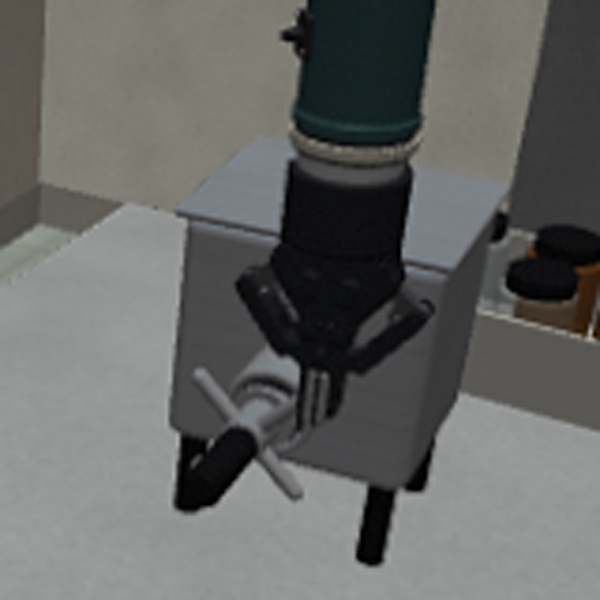

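View pics/b_wrist.png

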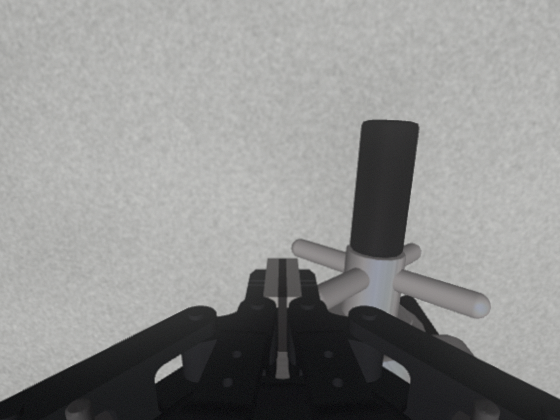

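The finger is blocked: the force is (-33, +31) N and the spoke hasn't turned. Before pushing more I'll overlay the predicted geometry to see what it's touching.

```bash
cat >> h.py <<'E'
A0=np.array([0.5342,-0.05,0.2826]); RR0=Ro.from_rotvec([-1.5703,-0.0573,0.0533]).as_matrix()
def P(x,up,out):  # plug frame0 mm -> world
    return A0+RR0@np.array([x/1000-.0095,.1426-up/1000,out/1000-.062])
E
python3 - <<'E'
from h import *
import pickle
s,w=pickle.load(open("b_wrist.pkl","rb")); s2,b=pickle.load(open("b_side.pkl","rb"))
T=Ro.from_rotvec(s["tcp_rot"]).as_matrix()
for n,c in (("w",w),("s",b)):
    im=c["color"][:,:,::-1].copy(); 
    if n=="s": im=im[70:190,310:430]; im=cv2.resize(im,None,fx=5,fy=5,interpolation=cv2.INTER_CUBIC)
    def m(X,col,r=3):
        u=proj(c,X,s)[0]
        if n=="s": u=(u-[310,70])*5+2
        cv2.circle(im,(int(u[0]),int(u[1])),r,col,-1)
    for x,z in((-41,41),(41,41),(41,-41),(-41,-41),(0,0)): m(P(x,z,z*.05),(0,0,255))
    m(P(0,-4,80),(0,255,255))
    for dx in(-14.5,0,14.5):
        for dz in(-11,11): m(s["tool_pos"]+T@np.array([dx/1000,0,dz/1000]),(0,255,0))
    cv2.imwrite(f"pics/bo_{n}.png",im)
E
```

```text
(no output)
```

View pics/bo_w.png

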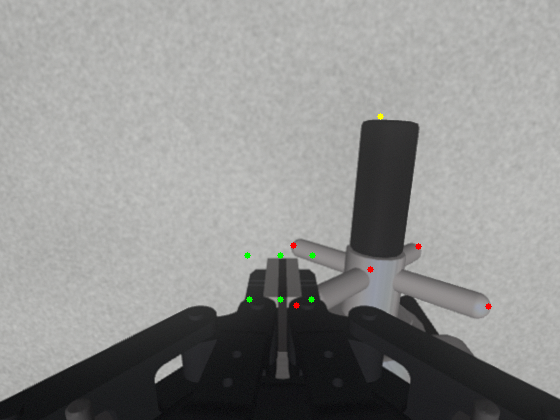

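View pics/bo_s.png

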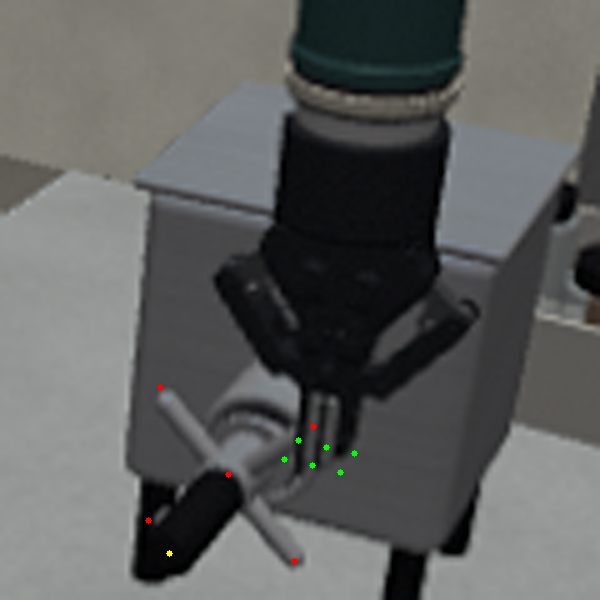

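The geometry is right: the red points sit on the spoke ends. The tip was too high, so the chamfered finger back caught the spoke's end face. I'll back off, go 17 mm lower and push with the flat finger side.

Call:
arm_command:
  deltas:
    - [-0.02,0,0,0]
    - [-0.012,0,-0.002,0]
    - [0,0.017,0,0]
    - [0,0,0,0]
    - [0,0,0,0]

```text
time: 4.65
tool_pos: [0.4575, -0.1124, 0.1497]
tcp_rot: [-1.57, -0.054, 0.056]
wrist_force: [0.7, 0.9, 0.4]
width: -0.004
```

```bash
python3 snap.py c
```

```text
4.65 [ 0.4575 -0.1124  0.1497] [-1.5697 -0.0543  0.0558] [0.6844 0.9086 0.4081] -0.0038126329122397822
tcp in plug frame0 x,up,out mm [-71.734    9.8477   5.1789]
```

Call:
arm_command:
  deltas:
    - [0.008,0,0.001,0]
    - [0.006,0,0,0]
    - [0.005,0,0,0]
    - [0.005,0,0,0]
    - [0.005,0,0,0]
    - [0.005,-0.003,0,0]

```text
time: 5.4
tool_pos: [0.4802, -0.1085, 0.153]
tcp_rot: [-1.567, -0.035, 0.076]
wrist_force: [-40.4, 0.4, 29.6]
width: -0.001
```

```bash
python3 snap.py d wrist
```

```text
5.4 [ 0.4802 -0.1085  0.153 ] [-1.5674 -0.0354  0.076 ] [-40.4044   0.3768  29.5645] -0.0006323326734875977
tcp in plug frame0 x,up,out mm [-48.8191  13.1287   7.4468]
```

View pics/d_wrist.png

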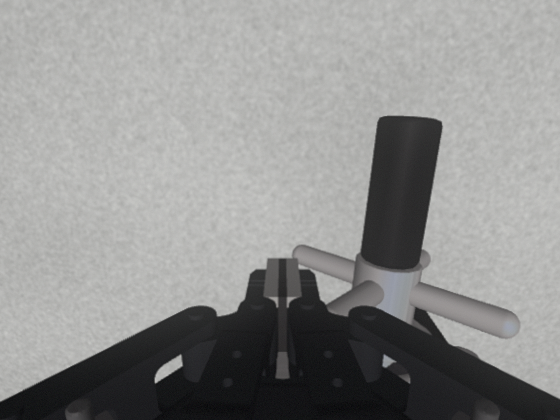

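The wrist shows the face contact locking by friction: the force points along the spoke, because its end has to slide up the finger. I'll follow the arc (up as well as across) so that friction helps.

Call:
arm_command:
  deltas:
    - [0,-0.004,0,0]
    - [0,-0.004,0,0]
    - [0.002,-0.003,0,0]
    - [0.003,-0.003,0,0]
    - [0.004,-0.002,0,0]
    - [0,0,0,0]

```text
time: 6.2
tool_pos: [0.5009, -0.1085, 0.1694]
tcp_rot: [-1.57, -0.056, 0.055]
wrist_force: [-0.4, 0.8, 0.4]
width: -0.004
```

```bash
python3 snap.py e wrist
```

```text
6.2 [ 0.5009 -0.1085  0.1694] [-1.5702 -0.0557  0.0547] [-0.4079  0.8039  0.4354] -0.0036737071524036652
tcp in plug frame0 x,up,out mm [-28.0923  29.4897   6.0345]
```

View pics/e_wrist.png

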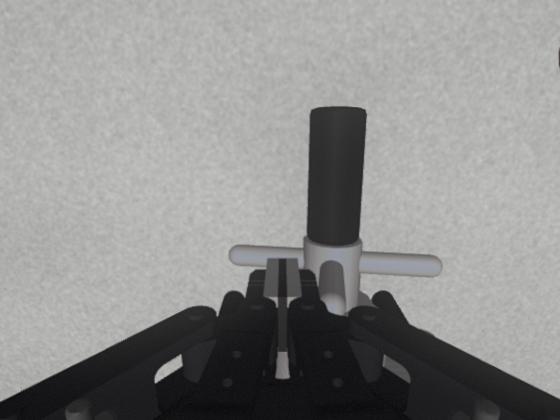

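The plug has turned about 45°: the side spokes are level at (235,253) and (435,264), and one is upright beside the finger near column 330. Next I'll push past top dead centre and down the far side.

Call:
arm_command:
  deltas:
    - [0.008,-0.001,0,0]
    - [0.008,-0.002,0,0]
    - [0.006,-0.001,0.001,0]
    - [0.006,-0.001,0,0]
    - [0.006,-0.002,0.001,0]
    - [0.005,0.001,0,0]
    - [0.004,0.003,0.001,0]
    - [0,0,0,0]

```text
time: 7.25
tool_pos: [0.5432, -0.1024, 0.1722]
tcp_rot: [-1.57, -0.055, 0.055]
wrist_force: [-0.6, -0.3, 0.5]
width: 0.001
```

```bash
python3 snap.py f wrist side;python3 -c "
import cv2;b=cv2.imread('pics/f_side.png');cv2.imwrite('pics/fz.png',cv2.resize(b[50:210,290:450],(600,600),interpolation=cv2.INTER_CUBIC))"
```

```text
7.25 [ 0.5432 -0.1024  0.1722] [-1.57   -0.0553  0.0548] [-0.6423 -0.2504  0.5418] 0.0011198852938133397
tcp in plug frame0 x,up,out mm [14.5577 32.1384  9.1227]
```

View pics/f_wrist.png

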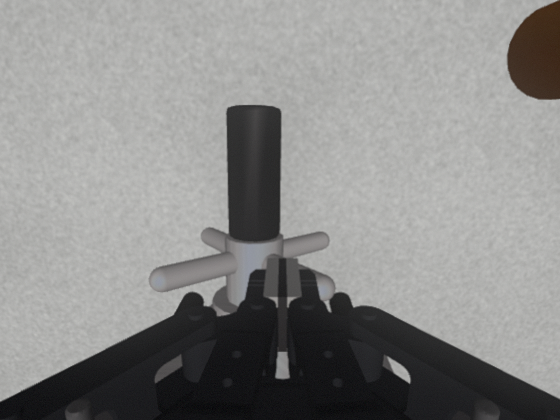

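View pics/fz.png

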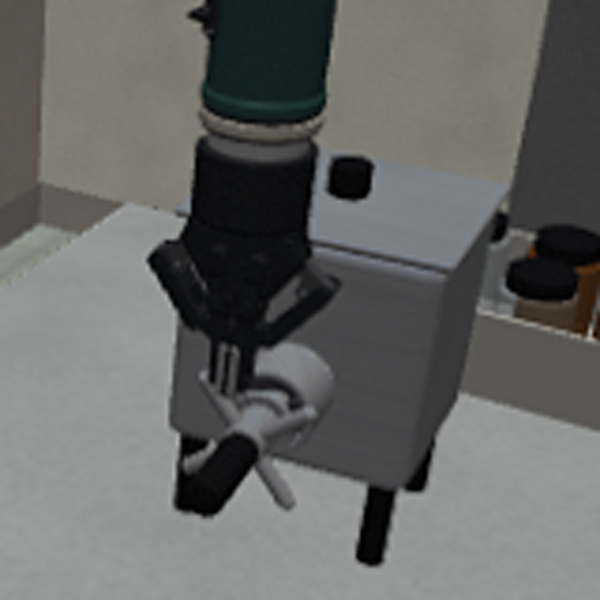

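It has turned about 85–90°; the pushed spoke end is at (330,290) under the finger. I'll go on down the right side.

Call:
arm_command:
  deltas:
    - [0.005,0.002,0,0]
    - [0.004,0.003,0.001,0]
    - [0.004,0.003,0,0]
    - [0.003,0.003,0,0]
    - [0.003,0.003,0,0]
    - [0,0,0,0]

```text
time: 8.1
tool_pos: [0.5621, -0.1001, 0.1579]
tcp_rot: [-1.57, -0.055, 0.055]
wrist_force: [-0.5, 0.4, 0.2]
width: -0.002
```

```bash
python3 snap.py g wrist side;python3 -c "
import cv2;b=cv2.imread('pics/g_side.png');cv2.imwrite('pics/gz.png',cv2.resize(b[50:210,290:450],(600,600),interpolation=cv2.INTER_CUBIC))"
```

```text
8.1 [ 0.5621 -0.1001  0.1579] [-1.5699 -0.0552  0.0549] [-0.5067  0.373   0.2375] -0.0016219625589803247
tcp in plug frame0 x,up,out mm [33.4552 17.8694 10.1497]
```

View pics/g_wrist.png

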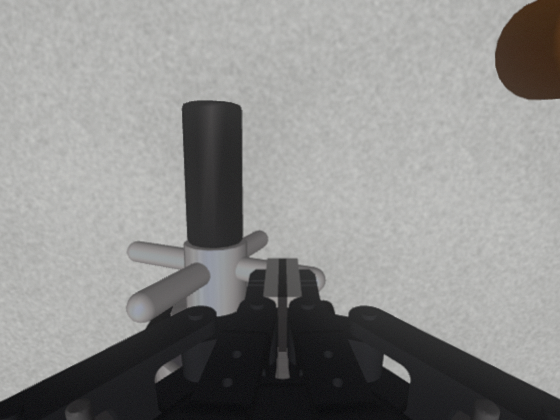

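View pics/gz.png

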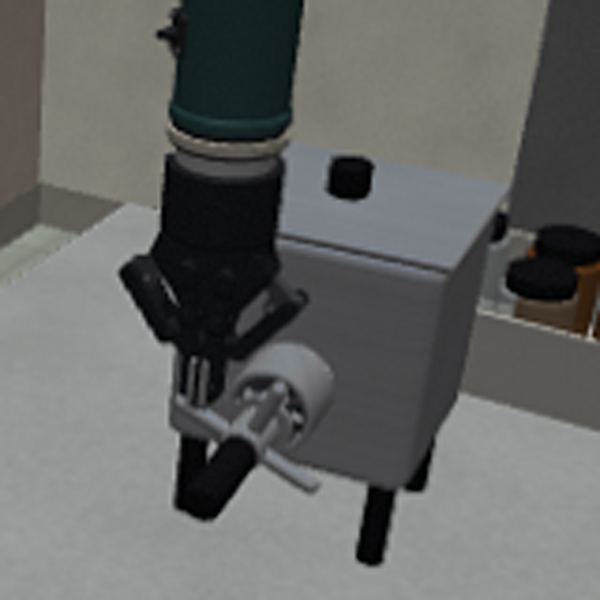

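```bash
python3 - <<'E'
from h import *
import pickle
s,w=pickle.load(open("g_wrist.pkl","rb")); s2,b=pickle.load(open("g_side.pkl","rb"))
for phi in (90,100,105,110,115,120,125):
    y0=5.2*np.radians(min(phi,112)); o=[phi]
    for th in (135,225,315,45):
        a=np.radians(th-phi); z=54*np.sin(a); o.append(proj(w,P(54*np.cos(a),z,y0+z*.07),s)[0].round(0))
    o.append(proj(w,P(0,-5,80+y0),s)[0].round())
    print(*o)
E
```

```text
90 [292. 299.] [101. 299.] [165. 243.] [289. 244.] [207. 100.]
100 [306. 290.] [112. 304.] [150. 246.] [277. 239.] [207.  98.]
105 [311. 285.] [119. 306.] [143. 247.] [271. 238.] [207.  97.]
110 [316. 280.] [127. 308.] [137. 248.] [264. 236.] [207.  96.]
115 [319. 276.] [137. 310.] [130. 250.] [258. 235.] [207.  95.]
120 [321. 272.] [147. 311.] [124. 253.] [251. 234.] [207.  95.]
125 [322. 269.] [159. 313.] [118. 256.] [244. 234.] [207.  95.]
```

The observed tips (138,307), (137,251) and (261,240) match φ ≈ 112°. I'll push about 10° further to be mid-window.

Call:
arm_command:
  deltas:
    - [0.002,0.003,0,0]
    - [0.001,0.003,0,0]
    - [0,0.0015,0,0]
    - [0,0,0,0]

```text
time: 8.7
tool_pos: [0.565, -0.0998, 0.1509]
tcp_rot: [-1.57, -0.055, 0.054]
wrist_force: [-0.2, 1.3, 1.2]
width: 0.003
```

```bash
python3 snap.py g2 wrist; python3 - <<'E'
from h import *
import pickle
s,w=pickle.load(open("g2_wrist.pkl","rb"))
for phi in (110,115,120,125,130):
    y0=11; o=[phi]
    for th in (135,225,315,45):
        a=np.radians(th-phi); z=54*np.sin(a); o.append(proj(w,P(54*np.cos(a),z,y0+z*.07),s)[0].round(0))
    print(*o)
E
```

```text
8.7 [ 0.565  -0.0998  0.1509] [-1.5699 -0.0555  0.0544] [-0.1718  1.3031  1.1973] 0.003148591611287202
tcp in plug frame0 x,up,out mm [36.4278 10.8351 10.2073]
110 [310. 286.] [110. 316.] [126. 251.] [259. 238.]
115 [313. 282.] [120. 319.] [119. 254.] [252. 238.]
120 [316. 278.] [131. 321.] [113. 257.] [245. 237.]
125 [317. 274.] [143. 322.] [106. 259.] [238. 237.]
130 [317. 270.] [156. 323.] [101. 263.] [231. 236.]
```

View pics/g2_wrist.png

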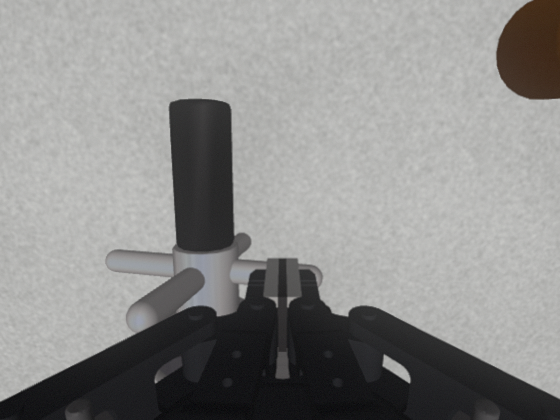

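It's at about 121°, mid-window. Now I'll lift clear, open, and move over the handle.

Call:
arm_command:
  deltas:
    - [0,-0.03,0,0]
    - [0,-0.04,0,0]
    - [0,-0.03,0,0]
    - [-0.01,0,0.02,0]
    - [-0.01,0,0.02,0]
    - [-0.016,0,0.024,0]
    - [0,0,0,0]

```text
time: 9.62
tool_pos: [0.5216, -0.0364, 0.2486]
tcp_rot: [-1.569, -0.054, 0.06]
wrist_force: [0.9, 0.2, -0.1]
width: 0.0
```

Call:
arm_command:
  deltas:
    - [0,0,0,0]
    - [0,0,0,0]
    - [0,0,0,0]
  fingers: 0.0854

```text
time: 10.0
tool_pos: [0.5245, -0.039, 0.2505]
tcp_rot: [-1.57, -0.054, 0.055]
wrist_force: [0.5, 0.1, -1.0]
width: 0.635
```

```bash
python3 snap.py i wrist
```

```text
10.0 [ 0.5245 -0.039   0.2505] [-1.5702 -0.0542  0.0548] [ 0.5081  0.1302 -0.9755] 0.6354693919589541
tcp in plug frame0 x,up,out mm [  0.5616 110.5548  73.6193]
```

View pics/i_wrist.png

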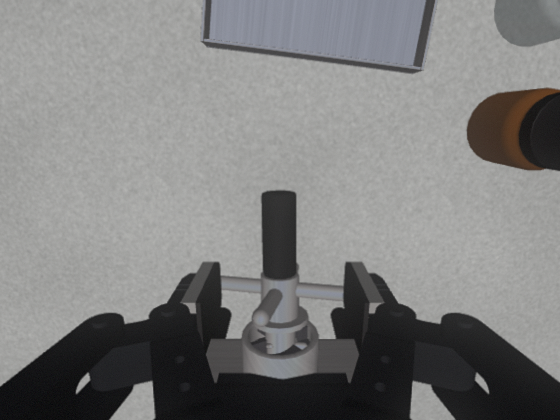

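The handle is centred between the fingers (columns 263–297) and the fingers are clear of the spokes. I'll descend and pinch.

Call:
arm_command:
  deltas:
    - [0,0.03,0,0]
    - [0,0.03,0,0]
    - [0,0.03,0,0]
    - [0,0.025,0,0]
    - [0,0.018,0,0]
    - [0,0,0,0]

```text
time: 10.8
tool_pos: [0.5232, -0.0387, 0.1162]
tcp_rot: [-1.57, -0.052, 0.057]
wrist_force: [-0.3, 0.5, 0.1]
width: 0.998
```

Call:
arm_command:
  deltas:
    - [0,0,0,0]
    - [0,0,0,0]
    - [0,0,0,0]
    - [0,0,0,0]
    - [0,0,0,0]
    - [0,0,0,0]
  fingers: 0.01
  newtons: 100

```text
time: 11.55
tool_pos: [0.5242, -0.0386, 0.1182]
tcp_rot: [-1.57, -0.055, 0.055]
wrist_force: [-3.0, 0.3, 6.2]
width: 0.292
```

```bash
python3 snap.py j wrist side;python3 -c "
import cv2;b=cv2.imread('pics/j_side.png');cv2.imwrite('pics/jz.png',cv2.resize(b[50:210,290:450],(600,600),interpolation=cv2.INTER_CUBIC))"
```

```text
11.55 [ 0.5242 -0.0386  0.1182] [-1.57   -0.0547  0.0548] [-3.0119  0.3383  6.1866] 0.29186470937091263
tcp in plug frame0 x,up,out mm [ -0.0645 -21.7826  74.1041]
```

View pics/j_wrist.png

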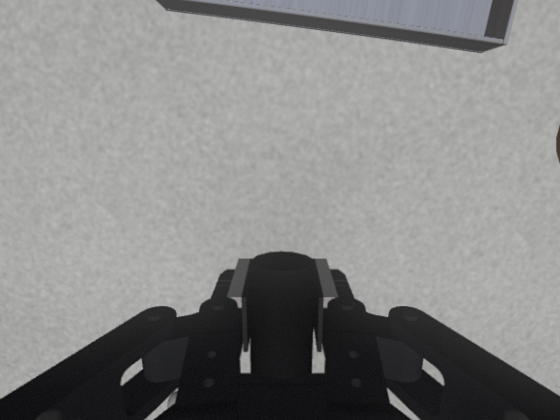

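View pics/jz.png

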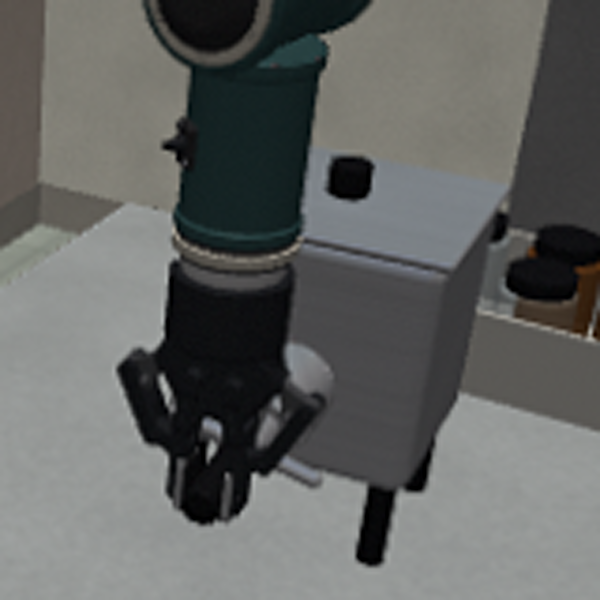

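The handle is gripped (opening about 25–28 mm). I'll draw it out gently and watch the force.

Call:
arm_command:
  deltas:
    - [0,0,0.003,0]
    - [0,0,0.004,0]
    - [0,0,0.005,0]
    - [0,0,0.006,0]
    - [0,0,0,0]

```text
time: 12.28
tool_pos: [0.5227, -0.0198, 0.1172]
tcp_rot: [-1.569, -0.055, 0.056]
wrist_force: [-0.1, 1.0, -1.3]
width: 0.289
```

```bash
python3 snap.py k
```

```text
12.275 [ 0.5227 -0.0198  0.1172] [-1.5692 -0.0548  0.0559] [-0.134   0.9536 -1.3408] 0.28869808694998655
tcp in plug frame0 x,up,out mm [ -0.257  -22.7209  92.9379]
```

Call:
arm_command:
  deltas:
    - [0,0,0.006,0]
    - [0,0,0.008,0]
    - [0,0,0.01,0]
    - [0,0,0.01,0]
    - [0,0,0.012,0]
    - [0,0,0.014,0]
    - [0,0,0.014,0]
    - [0,0,0.014,0]
    - [0,0,0.012,0]
    - [0,0,0.006,0]
    - [0,0,0,0]
    - [0,0,0,0]

```text
time: 13.78
tool_pos: [0.5157, 0.0848, 0.1177]
tcp_rot: [-1.57, -0.055, 0.055]
wrist_force: [0.0, 1.2, -3.3]
width: 0.288
```

```bash
python3 snap.py l side scene;python3 -c "
import cv2;b=cv2.imread('pics/l_side.png');c=cv2.imread('pics/l_scene.png');import numpy as np;cv2.imwrite('pics/lz.png',np.hstack([cv2.resize(b[80:280,240:440],(400,400)),cv2.resize(c[130:290,140:300],(400,400),interpolation=cv2.INTER_CUBIC)]))"
```

```text
13.775 [0.5157 0.0848 0.1177] [-1.5704 -0.0549  0.0549] [ 0.0024  1.243  -3.2708] 0.2883409597487521
tcp in plug frame0 x,up,out mm [  0.0818 -22.1858 197.8142]
```

View pics/lz.png

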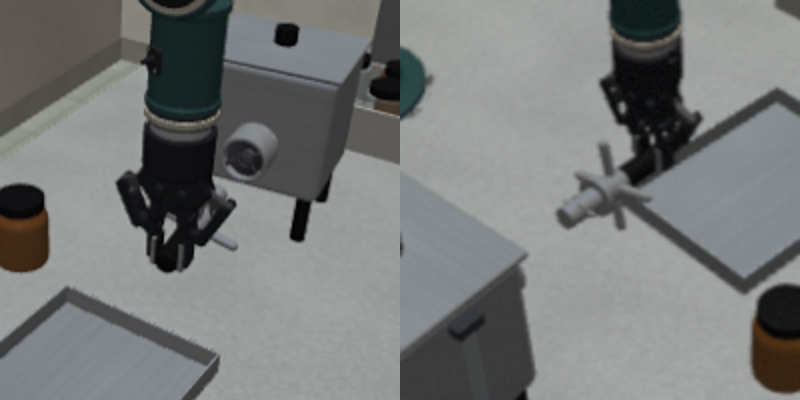

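The plug is out and held level (3.3 N of weight), with the port empty. Next I'll carry it over the middle of the tray, centred at about (0.555, 0.229).

Call:
arm_command:
  deltas:
    - [0.003,0,0.01,0]
    - [0.005,0,0.02,0]
    - [0.007,0,0.025,0]
    - [0.008,0,0.03,0]
    - [0.008,0,0.03,0]
    - [0.008,0,0.03,0]
    - [0.007,0,0.025,0]
    - [0.005,0,0.02,0]
    - [0.002,0,0.01,0]
    - [0,0,0,0]
    - [0,0,0,0]
    - [0,0,0,0]

```text
time: 15.38
tool_pos: [0.5545, 0.2874, 0.1178]
tcp_rot: [-1.57, -0.054, 0.054]
wrist_force: [0.3, 0.2, -2.8]
width: 0.289
```

```bash
python3 snap.py m side scene wrist;python3 -c "
import cv2;b=cv2.imread('pics/m_side.png');c=cv2.imread('pics/m_scene.png');import numpy as np;cv2.imwrite('pics/mz.png',np.hstack([cv2.resize(b[150:350,170:370],(400,400),interpolation=cv2.INTER_CUBIC),cv2.resize(c[110:270,200:360],(400,400),interpolation=cv2.INTER_CUBIC)]))"
```

```text
15.375 [0.5545 0.2874 0.1178] [-1.5704 -0.054   0.0544] [ 0.2625  0.2037 -2.7501] 0.28885699491864325
tcp in plug frame0 x,up,out mm [ 53.0214 -22.2588 397.157 ]
```

View pics/mz.png

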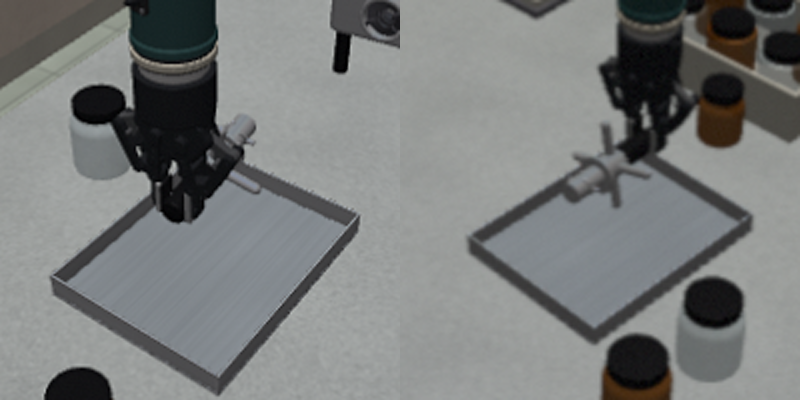

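View pics/m_wrist.png

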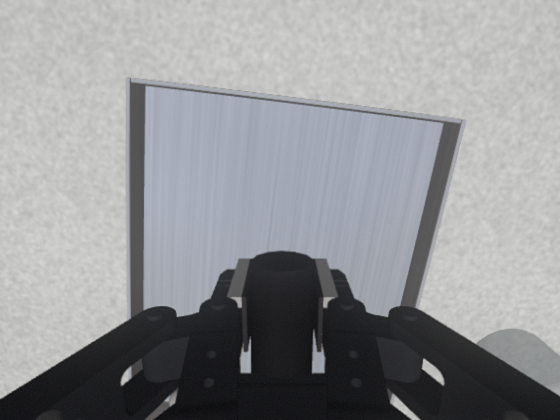

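```bash
python3 - <<'E'
from h import *
import pickle
s,w=pickle.load(open("m_wrist.pkl","rb")); _,b=pickle.load(open("m_side.pkl","rb"));_,a=pickle.load(open("m_scene.pkl","rb"))
for p in [(128,79),(463,121)]: print("far corner",plane(w,p,.03,s))
print("tip",tri(ray(a,(200+(574-400)/2.5,110+190/2.5)),ray(b,(170+243/2,150+124/2))))
print("hub",tri(ray(a,(200+(607-400)/2.5,110+169/2.5)),ray(b,(170+218/2,150+155/2))))
print("low spoke end", plane(a,(200+(614-400)/2.5,110+202/2.5),.08), "up", plane(a,(200+(604-400)/2.5,110+128/2.5),.19))
T=Ro.from_rotvec(s["tcp_rot"]).as_matrix(); print("grip",s["tool_pos"]+T@[0,-bot.grasp_offset,0] if 0 else s["tool_pos"]+T@[0,-.0187,0])
E
```

```text
far corner [0.4522 0.3739 0.03  ]
far corner [0.6679 0.3634 0.03  ]
tip (array([0.5614, 0.1508, 0.1378]), np.float64(1.4111466417625863e-05))
hub (array([0.559 , 0.2075, 0.1331]), np.float64(0.002766951160479357))
low spoke end [0.565  0.2161 0.08  ] up [0.5544 0.2088 0.19  ]
grip [0.5545 0.2874 0.1365]
```

The tray's centre is (0.554, 0.229); the plug's tip is at y = 0.151 and its end near 0.304, so it's well inside. I'll lower it.

Call:
arm_command:
  deltas:
    - [0,0.01,0,0]
    - [0,0.015,0,0]
    - [0,0.015,0,0]
    - [0,0.012,0,0]
    - [0,0.008,0,0]
    - [0,0.004,0,0]
    - [0,0.003,0,0]
    - [0,0.003,0,0]
    - [0,0,0,0]

```text
time: 16.65
tool_pos: [0.5546, 0.2883, 0.0478]
tcp_rot: [-1.57, -0.055, 0.055]
wrist_force: [0.4, -0.9, -3.0]
width: 0.287
```

```bash
python3 snap.py n side scene;python3 -c "
import cv2;b=cv2.imread('pics/n_side.png');c=cv2.imread('pics/n_scene.png');import numpy as np;cv2.imwrite('pics/nz.png',np.hstack([cv2.resize(b[150:350,170:370],(400,400),interpolation=cv2.INTER_CUBIC),cv2.resize(c[140:240,240:340],(400,400),interpolation=cv2.INTER_CUBIC)]))"
```

```text
16.65 [0.5546 0.2883 0.0478] [-1.5701 -0.055   0.0549] [ 0.3542 -0.8823 -2.9815] 0.28707329905328266
tcp in plug frame0 x,up,out mm [ 53.0062 -92.1791 398.0984]
```

View pics/nz.png

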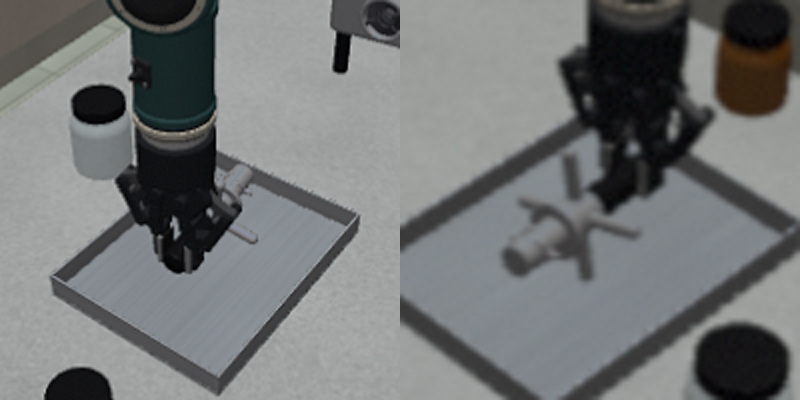

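Call:
arm_command:
  deltas:
    - [0,0.002,0,0]
    - [0,0.001,0,0]
    - [0,0.001,0,0]
    - [0,0,0,0]

```text
time: 17.25
tool_pos: [0.5547, 0.2886, 0.0442]
tcp_rot: [-1.57, -0.055, 0.055]
wrist_force: [-1.4, 1.5, 0.0]
width: 0.29
```

Call:
arm_command:
  deltas:
    - [0,0.001,0,0]
    - [0,0.001,0,0]
    - [0,0,0,0]

```text
time: 17.62
tool_pos: [0.5548, 0.2894, 0.0428]
tcp_rot: [-1.568, -0.055, 0.054]
wrist_force: [-3.1, 3.9, 5.5]
width: 0.293
```

The spoke has touched the floor (force turned upward). I'll ease off 1 mm, then open only slightly so the handle stays caged while it settles.

Call:
arm_command:
  deltas:
    - [0,-0.001,0,0]
    - [0,0,0,0]
  newtons: 20

```text
time: 17.88
tool_pos: [0.555, 0.2889, 0.0434]
tcp_rot: [-1.569, -0.056, 0.054]
wrist_force: [-3.0, 5.0, 2.8]
width: 0.29
```

Call:
arm_command:
  deltas:
    - [0,0,0,0]
    - [0,0,0,0]
    - [0,0,0,0]
    - [0,0,0,0]
  fingers: 0.031

```text
time: 18.38
tool_pos: [0.5542, 0.2876, 0.0422]
tcp_rot: [-1.571, -0.054, 0.056]
wrist_force: [-1.3, -0.5, -0.9]
width: 0.363
```

```bash
python3 snap.py o side scene;python3 -c "
import cv2;b=cv2.imread('pics/o_side.png');c=cv2.imread('pics/o_scene.png');import numpy as np;cv2.imwrite('pics/oz.png',np.hstack([cv2.resize(b[150:350,170:370],(400,400),interpolation=cv2.INTER_CUBIC),cv2.resize(c[140:240,240:340],(400,400),interpolation=cv2.INTER_CUBIC)]))"
```

```text
18.375 [0.5542 0.2876 0.0422] [-1.5712 -0.0542  0.0557] [-1.3496 -0.5248 -0.9155] 0.3625770235582144
tcp in plug frame0 x,up,out mm [ 52.5772 -97.8236 397.3999]
```

View pics/oz.png

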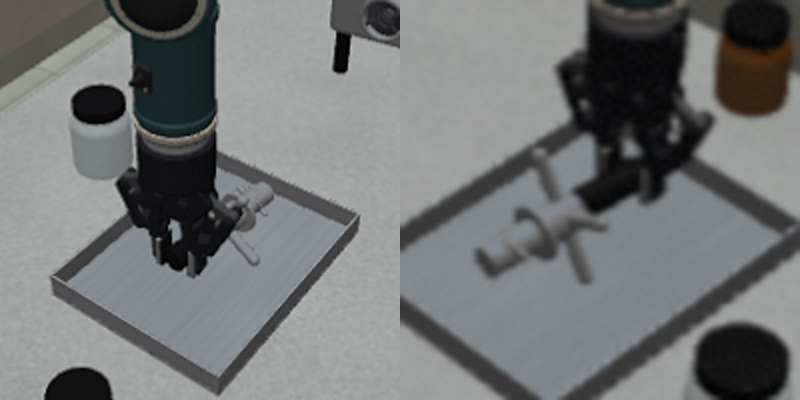

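The plug settled on two spokes inside the cage. I'll open fully, let it rest, then rise straight up.

Call:
arm_command:
  deltas:
    - [0,0,0,0]
    - [0,0,0,0]
    - [0,0,0,0]
  fingers: 0.045

```text
time: 18.85
tool_pos: [0.5549, 0.2885, 0.0431]
tcp_rot: [-1.57, -0.056, 0.055]
wrist_force: [-0.3, 0.3, 0.1]
width: 0.53
```

Call:
arm_command:
  deltas:
    - [0,0,0,0]
    - [0,0,0,0]
    - [0,0,0,0]
    - [0,0,0,0]
  fingers: 0.0854

```text
time: 19.35
tool_pos: [0.5545, 0.2883, 0.0428]
tcp_rot: [-1.57, -0.055, 0.055]
wrist_force: [1.1, -0.2, 0.5]
width: 1.0
```

Call:
arm_command:
  deltas:
    - [0,-0.01,0,0]
    - [0,-0.02,0,0]
    - [0,-0.03,0,0]
    - [0,-0.04,0,0]
    - [0,-0.04,0,0]
    - [0,-0.04,0,0]
    - [0,0,-0.03,0]
    - [0,0,-0.04,0]
    - [0,0,-0.03,0]
    - [0,0,0,0]
    - [0,0,0,0]

```text
time: 20.72
tool_pos: [0.5619, 0.1891, 0.2241]
tcp_rot: [-1.569, -0.056, 0.053]
wrist_force: [-0.3, 0.6, 0.4]
width: 0.998
```

```bash
python3 snap.py p side scene wrist;python3 -c "
import cv2;b=cv2.imread('pics/p_side.png');c=cv2.imread('pics/p_scene.png');import numpy as np;cv2.imwrite('pics/pz.png',np.hstack([cv2.resize(b[150:390,150:390],(400,400),interpolation=cv2.INTER_CUBIC),cv2.resize(c[120:290,210:380],(400,400),interpolation=cv2.INTER_CUBIC)]))"
```

```text
20.725 [0.5619 0.1891 0.2241] [-1.5691 -0.0559  0.0533] [-0.3093  0.6211  0.4412] 0.9976893155740568
tcp in plug frame0 x,up,out mm [ 53.759   84.0178 298.5342]
```

View pics/pz.png

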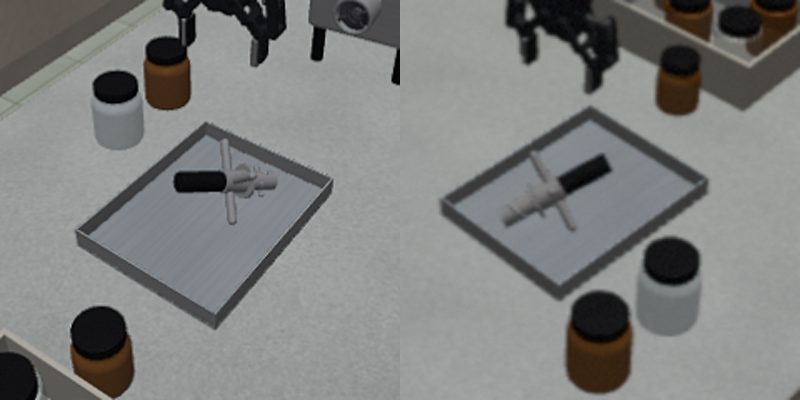

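View pics/p_wrist.png

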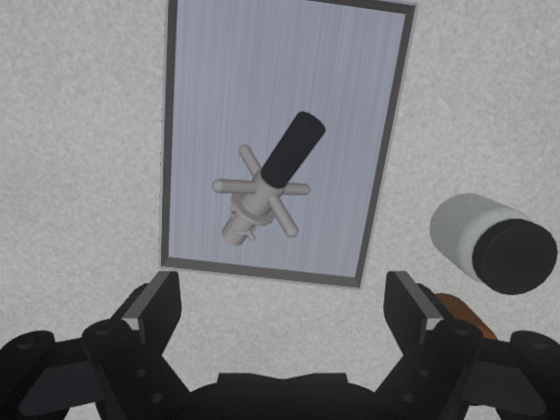

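The plug lies in the tray with its stem tip at (232,240) and its handle end at (312,120). I'll wait, check that it's at rest, and check its margins.

Call:
arm_command:
  deltas:
    - [0,-0.01,0,0]
    - [0,0,0,0]
    - [0,0,0,0]
    - [0,0,0,0]
    - [0,0,0,0]
    - [0,0,0,0]
    - [0,0,0,0]
    - [0,0,0,0]

```text
time: 21.88
tool_pos: [0.5615, 0.1885, 0.2328]
tcp_rot: [-1.57, -0.055, 0.055]
wrist_force: [0.5, 0.4, -0.1]
width: 1.001
```

```bash
python3 snap.py r side scene wrist; python3 - <<'E'
from h import *
import pickle
for c in("side","scene"):
    _,a=pickle.load(open(f"p_{c}.pkl","rb"));_,b=pickle.load(open(f"r_{c}.pkl","rb"))
    d=cv2.absdiff(a["color"],b["color"]).max(2)
    m=d[190:300,220:330] if c=="side" else d[170:230,240:310]
    print(c,"tray-area diff max",m.max(),(m>25).sum())
    i0=cv2.imread(f"pics/{c}0.png")[:,:,::-1]; d=cv2.absdiff(i0,b["color"]).max(2)
    for n,(x,y) in ({"a":(250,193),"b":(220,215),"c":(210,360)} if c=="side" else {"a":(295,265),"b":(325,242),"c":(329,154)}).items():
        print(" jar",n,(d[y-22:y+22,x-18:x+18]>30).sum())
s,w=pickle.load(open("p_wrist.pkl","rb")); _,a=pickle.load(open("p_scene.pkl","rb"))
C=np.array([.554,.229]); ex=np.array([.9989,-.047]); ey=np.array([.047,.9989])
f=lambda X:(np.array([(X[:2]-C)@ex,(X[:2]-C)@ey]),X[2])
for p,z in [((232,238),.02),((314,121),.08),((314,121),.06),((262,192),.05)]: print(p,f(plane(w,p,z,s)))
_,b=pickle.load(open("p_side.pkl","rb"))
sc=lambda x,y:(210+(x-400)*.425,120+y*.425); sd=lambda x,y:(150+x*.6,150+y*.6)
for n,p,q in [("tip",(506,217),(276,183)),("end",(604,163),(180,181)),("hub",(553,192),(230,182))]:
    X,e=tri(ray(a,sc(*p)),ray(b,sd(*q))); print(n,f(X),e)
E
```

```text
21.875 [0.5615 0.1885 0.2328] [-1.5701 -0.0549  0.055 ] [ 0.5472  0.3688 -0.0997] 1.0014820583406092
tcp in plug frame0 x,up,out mm [ 53.4062  92.7165 298.0004]
side tray-area diff max 44 1
 jar a 19
 jar b 0
 jar c 0
scene tray-area diff max 9 0
 jar a 0
 jar b 0
 jar c 0
(232, 238) (array([-0.0355, -0.0996]), np.float64(0.020000000000000018))
(314, 121) (array([0.0286, 0.03  ]), np.float64(0.08000000000000002))
(314, 121) (array([0.0304, 0.0299]), np.float64(0.06))
(262, 192) (array([-0.0079, -0.0395]), np.float64(0.04999999999999999))
tip (array([-0.0432, -0.0948]), np.float64(0.01162407832147061)) 0.009782724192638306
end (array([0.0238, 0.0254]), np.float64(0.07034353730308912)) 0.002983093003348243
hub (array([-0.0091, -0.0372]), np.float64(0.039206306735244)) 0.0013481649041797545
```

```bash
python3 -c "
from workcell import job; print(job.finish_job())"
```

```text
the job is handed in; nothing more can be done
None
```

The plug is unscrewed, drawn out and lying released inside the tray. I handed the job in at about 22 s; the hand-in gives no verdict.

**What I did:**
- I pushed one spoke round anticlockwise with the closed fingers to about 121°.
- I pinched the handle, drew the plug straight out with almost no force, and carried it over the tray.
- I lowered it until a spoke touched the floor, opened the fingers slightly so it could settle, then released and backed away.

**Problems on the way:**
- The first two pushes locked against the spoke, at about 45–50 N on the wrist. Following the arc upward as well as across fixed it.
- On release, the plug rolled from one spoke onto two and swung to lie diagonally.
- The scene and side cameras disagreed by up to about 25 mm around the tray and jars, so I used the wrist camera for the positions that mattered.

**Last checks:**

| Point | Tray x (mm) | Tray y (mm) | Height above table (mm) |
|---|---|---|---|
| Tip | -43 to -36 | -100 to -95 | about 12 |
| Handle end | 24 to 30 | 25 to 30 | about 70 |
| Middle of the spokes | -9 to -8 | -40 to -37 | about 39 |

- **Within the rim:** both ends are at least 38 mm inside the limits, and the middle of the spokes is under the 65 mm height limit. The tip's two camera rays missed each other by 10 mm, but the wrist view agreed.
- **At rest:** two pictures about 1 s apart showed no movement of the plug.
- **Jars:** pictures from before and after match for all three. Jar a had 19 changed pixels in the side view and none in the scene view; I took those to be the gripper's edge.
- **Robot:** it is clear of everything, with wrist force near zero.

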